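# Find the solid crushing ball by weight and present its dish

## Task

Two look-alike spice dishes each carry a loose steel ball: one ball is solid, for crushing, the other is a hollow look-alike, and only the weight in the hand tells which. Find the dish with the solid ball, lift it by its handle straight up about 10 cm clear of the worktop with its pouring lip still pointing away from you, and only then turn it a quarter turn clockwise (seen from above), so that the lip points squarely to your right, to the sink side, keeping the dish level so that its ball never rolls to the rim. Finish still holding that dish up, level and motionless, its ball in the middle; the other dish must stand on the worktop with its ball in the middle, and nothing else may be disturbed.

Things in the scene. Friction and masses are not known exactly. Their poses are not given: they have to be found in the camera images.
- dish_1: White ceramic dish, 144 mm across, 28 mm high, left one of two alike. Origin: centre of its underside; z up; x axis points to its pouring lip, which at the start points away from the robot within 0.25 rad. An arched steel handle spans it along its y axis (156 mm over all). Dish and ball weigh 0.6 to 0.8 kg if solid, 0.3 to 0.4 kg if hollow.
- dish_1_grip (a point): Centre of the wooden grip block that crowns the handle of dish_1, on the dish's axis, 116 mm above its underside; axes as the dish's. The block is 18 mm thick along x, 64 mm along y, 26 mm high. Pinched from above, the fingers closing along the dish's x axis, the dish hangs level.
- dish_1_seat (a point): Where the centre of a ball resting in the middle of dish_1 is: on the dish's axis, 33 mm above its underside. The inside is a shallow cone (14 degrees) round a flat of 8 mm radius, 9 mm above the underside, on which the ball rests.
- dish_1_lip (a point): Tip of the flat pouring lip of dish_1 (36 mm wide), 98 mm from the dish's axis along its x, 30 mm above its underside.
- dish_2: White ceramic dish, 144 mm across, 28 mm high, right one of two alike. Origin: centre of its underside; z up; x axis points to its pouring lip, which at the start points away from the robot within 0.25 rad. An arched steel handle spans it along its y axis (156 mm over all). Dish and ball weigh 0.6 to 0.8 kg if solid, 0.3 to 0.4 kg if hollow.
- dish_2_grip (a point): Centre of the wooden grip block that crowns the handle of dish_2, on the dish's axis, 116 mm above its underside; axes as the dish's. The block is 18 mm thick along x, 64 mm along y, 26 mm high. Pinched from above, the fingers closing along the dish's x axis, the dish hangs level.
- dish_2_seat (a point): Where the centre of a ball resting in the middle of dish_2 is: on the dish's axis, 33 mm above its underside. The inside is a shallow cone (14 degrees) round a flat of 8 mm radius, 9 mm above the underside, on which the ball rests.
- dish_2_lip (a point): Tip of the flat pouring lip of dish_2 (36 mm wide), 98 mm from the dish's axis along its x, 30 mm above its underside.
- ball_1: Plain steel ball, 48 mm in diameter, loose in the middle of one of the dishes (either one); solid (about 0.45 kg) or hollow (about 0.1 kg), alike to the eye. Its origin is a point of its surface and turns as it rolls; use the centre point.
- ball_1_center (a point): Centre of ball_1.
- ball_2: Plain steel ball, 48 mm in diameter, loose in the middle of one of the dishes (either one); solid (about 0.45 kg) or hollow (about 0.1 kg), alike to the eye. Its origin is a point of its surface and turns as it rolls; use the centre point.
- ball_2_center (a point): Centre of ball_2.
- worktop (a point): Fixed point on the worktop with the axes of the world: x away from the robot, y to its left. The worktop is level, at z = 0. A square wooden post, 45 mm wide, rises from it to the ceiling at x = 0.655, y = -0.136 m: keep the gripper clear of it.
- basin (a point): Fixed point over the sink basin, which lies to the right, at the height of the worktop.
- garlic: Bystander, loose: garlic bulb, 54 mm wide, 53 mm high, between the two dishes. Origin: centre of its underside.
- salt_shaker: Bystander, loose: glass salt shaker, 44 mm wide, 90 mm high, at the left. Origin: centre of its underside.
- spice_jar: Bystander, loose: spice jar with a dark cap, 44 mm wide, 105 mm high, at the left. Origin: centre of its underside.
- match_box: Bystander, loose: small flat lidded tub, 40 x 54 x 18 mm, at the left near the front edge. Origin: centre of its underside.
- teaspoon: Bystander, loose: steel teaspoon, 130 mm long, at the right near the front edge. Origin: centre of its underside.
- fish_tin: Bystander, loose: flat oblong tub, 63 x 105 x 26 mm, at the right in front of the sink. Origin: centre of its underside.

How it is judged:
By the outcome, as a careful person would: the job done as asked, in the order asked, and still so for the second after the job is handed in, while the arm keeps its last pose, push and grip.
It also fails if it takes over 64 s, if anything falls off the work surface, if the arm or the gripper's body presses on something with over 40 N, if the wrist force passes 120 N, or if a joint passes its speed limit or range.

## Robot

A 7-joint arm with a two-finger parallel gripper is mounted at the origin on a cart in front of the work surface, level with it; the furniture and walls round the work are solid. World frame = base frame: x ahead of the robot, y to its left, z up, the work surface at z = 0. Lengths are in m, angles in rad, forces in N, time in s.
With the tool pointing down it reaches from about 0.4 to 0.875 m from the base axis. Payload 19.3 kg.
Tool frame: the origin (TCP) lies midway between the tips of the shut fingers; the grasp point (between the pads) lies 19 mm behind it; z points along the fingers, y is the line along which they close (so a half turn about z gives the same grasp; the last joint's range is limited). The gripper opens to 85 mm and grips with 20 to 120 N. Pads are 22 mm wide; open, the fingers measure 114 mm over their backs; the gripper's body (76 mm by 85 mm) begins 54 mm behind the grasp point. The pads swing forward as they close: fully open they stand 13 mm farther back than shut.
Start: joints at [1.185, 0.521, -0.036, 1.599, 0.021, 1.021, -0.113], TCP at [0.194, -0.594, 0.194] pointing down, gripper open.
Joint ranges: [-2.91, 2.91], [-0.3, 2.13], [-1.5, 1.42], [0.17, 2.43], [-1.26, 4.41], [0.16, 1.93], [-2.52, 2.52]. Speed limits (rad/s): [1.89, 1.89, 2.39, 2.39, 3.01, 3.01, 3.01].

## Interface

Orientations are given as [roll, pitch, yaw] about the fixed x, y, z axes, in that order (R = Rz(yaw) Ry(pitch) Rx(roll)).
In Python, from workcell import * gives the robot as it stands. The module is installed in compiled form; this text tells all that it offers.
- The arm moves only by the tool play_rows, never from a script. Its argument "deltas" is a list of rows, each a list of 7 numbers: the shift along the tool's x, y, z in units of 500 mm (1.0 is 500 mm), then the turn, a rotation vector about the tool's x, y, z in units of 120 degrees (1.0 is 120 degrees), then the closure, from 0 (fully open) to 1 (shut). A call has 1 to 10 rows; each row is the pose to reach, as a shift and turn from the pose commanded when the call began, along the tool's axes at that moment; what a row does not reach only later rows make up. A row lasts 1/10 s, in which the tool goes at most 50 mm and 8.59 degrees, less where a joint would pass 70% of its speed; a pose out of reach is approached as far as the arm can. A call with a number of a shift or a turn outside -1 to 1 is refused whole. A call with a gripper value outside its range is refused whole. The fingers move at their own pace and stop on an object; "newtons" is the grip in N (left out, the last holds). Time passes only in rows, so rows that repeat a pose let the fingers close. It gives the time, the measured TCP pose, the force, the opening and the grip force at its end, in the units of the state.
- observe(): the state, without advancing time (a new reading comes with each control period).
- grab_frame(name): name is "scene" or "top" or "wrist"; returns the picture (400x640x3 uint8, red, green, blue); there is no depth.
- get_calibration(name): a dict with "fovy" (degrees; the focal length in pixels is half the picture's height over the tangent of half this angle, whatever the lens; pixels are square), "cx", "cy" (the principal point, pixels), "xyz" and "rotation" of the camera in the world. Camera axes: x right, y down, z forward; pixel columns grow to the right and rows downward; lengths in m; the calibration is good to about 2 mm. A picture is of the moment at which its call begins: read the wrist's pose just before it. get_calibration takes no time and is no camera call; for the wrist camera it gives the pose at the moment of the call.
- job_done(): hands the job in; it is judged then, once.
The state is a dict: "clock": time; "qpos": joint angles; "qd": joint speeds; "joint_efforts": joint torques, N m; "position": TCP position; "tool_rot": TCP orientation; "force": force on the tool from outside, world axes, zero at the start; "moment": the same for the moment, N m; "grip_width": finger opening in m; "finger_force": force on a finger pad.
Only numpy, scipy, OpenCV 4.12 (cv2) and the standard library are available. Lean on these libraries where they do the work, as an engineer would, in place of code of your own. Each camera call takes 0.05 s, during which the arm holds its last target. There are 200 camera calls.

## Working session

There is one attempt and no reset: what is moved stays moved. The work goes in short steps, Python scripts to look and compute and a tool call to move; the robot and the scene stay as the last step left them, time stands still between calls to the robot, and variables do not carry over. Pictures are saved under pics/ and viewed, at most 10 in all, crops included, and the job is handed in when it is done.

Besides the shell and the picture viewer there is one more tool, called after "Emit:" as name(argument=value, ...), one argument or row to a line, values as JSON. play_rows: Moves the arm, as the interface text tells. Its arguments: {"type":"object","properties":{"deltas":{"type":"array"},"newtons":{"type":"number"}},"required":["deltas"]}

```bash
mkdir -p pics; python3 - <<'E'
from workcell import *
import cv2,json
s=observe();print(s)
for n in("scene","top"):
    f=grab_frame(n);cv2.imwrite(f"pics/{n}0.png",f[:,:,::-1]);c=get_calibration(n);print(n,c)
print(get_calibration("wrist"))
E
```

```text
{'clock': 0.0, 'qpos': array([ 1.18478574,  0.52197326, -0.03633425,  1.59998049,  0.02119791,
        1.02106595, -0.11280648]), 'qd': array([-7.63418759e-04, -1.72831752e-03,  3.51174703e-04, -4.53637335e-04,
       -5.40303746e-05,  1.36134126e-03, -2.46679232e-04]), 'joint_efforts': array([ 7.56446407e-04, -9.27119207e+01,  1.97998010e+00, -3.69934916e+01,
        1.77533407e-02,  8.28406890e-03,  2.35065249e-05]), 'position': array([ 0.1939773 , -0.59376774,  0.19326091]), 'tool_rot': array([-3.14055264e+00,  6.73536570e-05,  3.15798523e-01]), 'force': array([-0.30938204, -0.67453673, -0.55101719]), 'moment': array([ 0.05790288, -0.02489457, -0.02855673]), 'finger_force': 0.0, 'grip_width': 0.08552881267875061}
scene {'fovy': 44.30579839551527, 'cx': 321.4128720980731, 'cy': 200.49567121924545, 'xyz': array([-0.51730379, -1.07157983,  0.84006486]), 'rotation': array([-2.02040442, -0.02443753, -0.78505557])}
top {'fovy': 49.77951594614472, 'cx': 309.88486555757737, 'cy': 194.9132550896105, 'xyz': array([ 0.40446109, -0.03841259,  1.45487812]), 'rotation': array([-3.02163211,  0.01230437, -1.57256584])}
{'fovy': 63.677041183038924, 'cx': 322.52734779219907, 'cy': 195.3889090102256, 'xyz': array([ 0.26911134, -0.56931018,  0.37270323]), 'rotation': array([ 2.82921990e+00,  1.06422181e-03, -1.25538481e+00])}
```

View pics/top0.png

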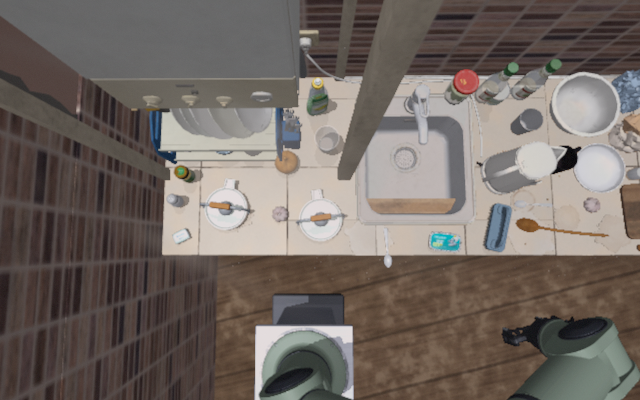

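View pics/scene0.png

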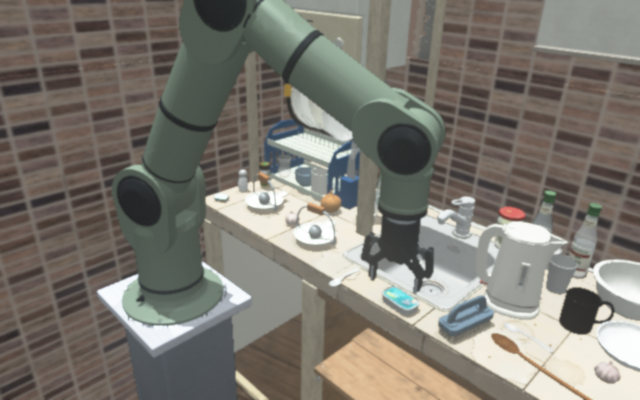

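The top view shows dish_1 around (226,208) with its lip at (232,183), and dish_2 around (320,220) with its lip at (318,194). The wooden grips are brownish at about (218,206) and (320,217). The garlic is at (280,214) and the post base at about (345,175). The scene view shows the same layout, with the balls centred.

```bash
cat > h.py <<'E'
from workcell import *
import numpy as np,cv2
from scipy.spatial.transform import Rotation as R
def cal(n):
    c=get_calibration(n);return c,R.from_euler('xyz',c['rotation']).as_matrix()
def ray(c,M,px,z):
    f=200/np.tan(np.radians(c['fovy']/2))
    d=M@np.array([(px[0]-c['cx'])/f,(px[1]-c['cy'])/f,1])
    return c['xyz']+d*(z-c['xyz'][2])/d[2]
def wood(img,box=None):
    h=cv2.cvtColor(img,cv2.COLOR_RGB2HSV)
    m=cv2.inRange(h,(5,120,60),(18,255,255))
    if box: 
        k=np.zeros_like(m);k[box[1]:box[3],box[0]:box[2]]=255;m&=k
    return m
def rects(m,amin):
    cs,_=cv2.findContours(m,cv2.RETR_EXTERNAL,cv2.CHAIN_APPROX_NONE)
    return [(cv2.contourArea(c),cv2.minAreaRect(c)) for c in cs if cv2.contourArea(c)>=amin]
E
python3 - <<'E'
from h import *
f=cv2.imread('pics/top0.png')[:,:,::-1].copy()
c,M=cal('top')
for b in((200,190,255,225),(298,200,345,235)):
    for a,r in rects(wood(f,b),8): print(a,r,ray(c,M,r[0],.116), [ray(c,M,p,.116)[:2].round(3) for p in cv2.boxPoints(r)])
for n,p,z in(("d1",(226,208),.02),("lip1",(232,183),.03),("d2",(320,220),.02),("lip2",(318,194),.03),("post",(345,178),0),("garlic",(280,214),.03),('rackfront',(220,160),.0),("salt",(175,200),.05),("jar",(183,173),.1),("onion",(287,160),.03),('hood',(220,108),.5)): print(n,ray(c,M,p,z).round(3))
crop=cv2.resize(f[150:260,150:370],None,fx=3.5,fy=3.5,interpolation=cv2.INTER_CUBIC);cv2.imwrite('pics/c1.png',crop[:,:,::-1])
E
```

```text
68.0 ((219.4959259033203, 205.54510498046875), (19.37464714050293, 4.61732292175293), 5.194429397583008) [0.53331716 0.2605501  0.116     ] [array([0.529, 0.291]), array([0.543, 0.29 ]), array([0.538, 0.23 ]), array([0.523, 0.231])]
d1 [0.534 0.26  0.02 ]
lip1 [0.617 0.24  0.03 ]
d2 [ 0.493 -0.055  0.02 ]
lip2 [ 0.579 -0.048  0.03 ]
post [ 0.638 -0.141  0.   ]
garlic [0.513 0.078 0.03 ]
rackfront [0.702 0.288 0.   ]
salt [0.558 0.423 0.05 ]
jar [0.64  0.384 0.1  ]
onion [0.695 0.056 0.03 ]
hood [0.721 0.179 0.5  ]
```

View pics/c1.png

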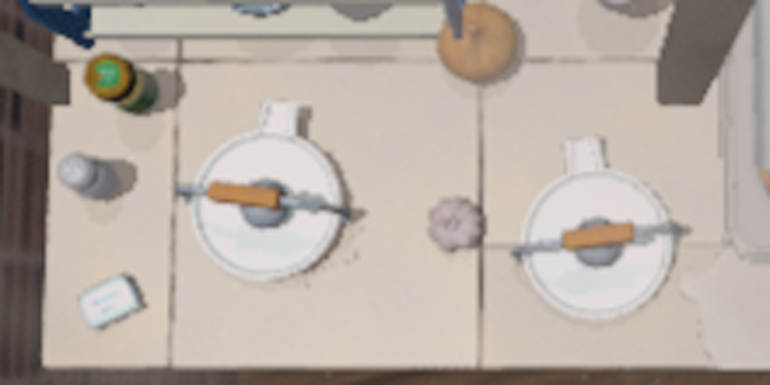

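The crop shows dish_1's grip at about (219.5,205.5) full-frame and dish_2's at about (321,217). Both balls are centred, under the grips. I'll start with dish_2, which is nearer, and hover above it.

```bash
cat >> h.py <<'E'
def delta(pos,yaw):
    s=observe();T=R.from_euler('xyz',s['tool_rot'])
    G=R.from_euler('xyz',[np.pi,0,yaw])
    print('t',s['clock'],'pos',s['position'].round(4),'rot',s['tool_rot'].round(4),'F',s['force'].round(2),'M',s['moment'].round(2),'w',s['grip_width'],'q7',s['qpos'][6].round(2))
    print('delta',(T.inv().apply(np.array(pos)-s['position'])/.5).round(4),((T.inv()*G).as_rotvec()/np.radians(120)).round(4))
E
python3 -c "
from h import *
c,M=cal('top');print(ray(c,M,(320.9,217.4),.116))
delta([.49,-.057,.26],1.7)"
```

```text
[ 0.49537983 -0.05633812  0.116     ]
t 0.1 pos [ 0.1939 -0.5938  0.1933] rot [-3.1406e+00  1.0000e-04  3.1580e-01] F [-0.73 -0.35  0.84] M [-0.01  0.    0.04] w 0.08514508981220423 q7 -0.11
delta [ 0.8962 -0.8367 -0.1326] [-4.000e-04 -3.000e-04 -6.609e-01]
```

Emit:
play_rows(
  deltas=[
    [0.02, -0.02, -0.03, 0, 0, -0.02, 0],
    [0.07, -0.065, -0.07, 0, 0, -0.06, 0],
    [0.13, -0.12, -0.11, 0, 0, -0.11, 0],
    [0.19, -0.18, -0.132, 0, 0, -0.16, 0],
    [0.25, -0.235, -0.132, 0, 0, -0.21, 0],
    [0.31, -0.29, -0.132, 0, 0, -0.26, 0],
    [0.37, -0.345, -0.132, 0, 0, -0.31, 0],
    [0.43, -0.4, -0.132, 0, 0, -0.36, 0],
    [0.48, -0.45, -0.132, 0, 0, -0.4, 0],
    [0.52, -0.49, -0.132, 0, 0, -0.44, 0],
  ],
)

```text
clock: 1.1
position: [0.3658, -0.2785, 0.2598]
tool_rot: [-3.141, -0.0, 1.242]
force: [0.3, -0.4, 0.0]
grip_width: 0.0853
finger_force: 0.0
```

```bash
python3 -c "
from h import *
delta([.495,-.056,.26],1.7)"
```

```text
t 1.1 pos [ 0.3658 -0.2785  0.2598] rot [-3.1415e+00 -1.0000e-04  1.2421e+00] F [ 0.34 -0.44  0.05] M [-0.06  0.   -0.06] w 0.08526465485734827 q7 0.1
delta [ 5.046e-01  1.009e-01 -4.000e-04] [-1.000e-04 -1.000e-04 -2.186e-01]
```

Emit:
play_rows(
  deltas=[
    [0.06, 0.012, 0, 0, 0, -0.03, 0],
    [0.13, 0.026, 0, 0, 0, -0.06, 0],
    [0.2, 0.04, 0, 0, 0, -0.09, 0],
    [0.27, 0.054, 0, 0, 0, -0.12, 0],
    [0.34, 0.068, 0, 0, 0, -0.15, 0],
    [0.41, 0.082, 0, 0, 0, -0.18, 0],
    [0.47, 0.094, 0, 0, 0, -0.205, 0],
    [0.5, 0.1, 0, 0, 0, -0.218, 0],
    [0.504, 0.101, 0, 0, 0, -0.218, 0],
    [0.504, 0.101, 0, 0, 0, -0.218, 0],
  ],
)

```text
clock: 2.1
position: [0.495, -0.0596, 0.2595]
tool_rot: [-3.141, 0.0, 1.693]
force: [-0.7, -0.5, -1.1]
grip_width: 0.0854
finger_force: 0.0
```

```bash
python3 - <<'E'
from h import *
delta([.495,-.056,.26],1.7)
c,M=cal('wrist');f=grab_frame('wrist');cv2.imwrite('pics/w1.png',f[:,:,::-1])
for a,r in rects(wood(f),150):
    print(a,r,ray(c,M,r[0],.129).round(4),[ray(c,M,p,.129)[:2].round(4) for p in cv2.boxPoints(r)])
E
```

```text
t 2.1 pos [ 0.495  -0.0596  0.2595] rot [-3.1408e+00  1.0000e-04  1.6927e+00] F [-0.68 -0.45 -1.12] M [-0.05  0.05  0.02] w 0.08535098130968745 q7 -0.06
delta [ 0.0071  0.0009 -0.0009] [-0.0004  0.0001 -0.0035]
884.0 ((325.0, 167.0), (62.0, 16.0), 90.0) [ 0.4965 -0.0511  0.129 ] [array([ 0.4852, -0.0221]), array([ 0.5004, -0.0202]), array([ 0.5086, -0.082 ]), array([ 0.4925, -0.084 ])]
3423.5 ((499.3167419433594, 76.21351623535156), (64.06947326660156, 72.42117309570312), 72.6459732055664) [0.6424 0.0511 0.129 ] [array([0.5988, 0.0624]), array([0.6543, 0.0866]), array([0.6876, 0.0394]), array([0.6297, 0.0128])]
```

View pics/w1.png

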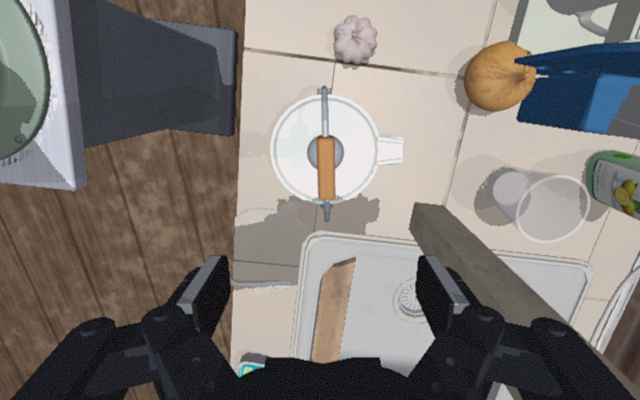

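The wrist view shows dish_2 centred at (326,148) with its ball in the middle. The grip runs from (325,137) to (327,199), the handle ends are at (322,88) and (328,217), and the lip tip is at (403,151).

```bash
python3 - <<'E'
from h import *
c,M=cal('wrist');f=cv2.imread('pics/w1.png')[:,:,::-1].copy()
m=wood(f,(305,120,345,215));ys,xs=np.nonzero(m)
P=np.array([ray(c,M,p,.129)[:2] for p in zip(xs,ys)])
v=np.linalg.svd(P-P.mean(0),full_matrices=False)[2][0];v*=-np.sign(v[1]);print('block yaw',np.arctan2(v[0],-v[1]),P.mean(0))
a=ray(c,M,(322,88),.03);b=ray(c,M,(328,217),.03);print('feet',a,b,np.arctan2(b[0]-a[0],a[1]-b[1]),(a+b)/2)
# white dish rim, circle of lip+rim
h=cv2.cvtColor(f,cv2.COLOR_RGB2HSV)
l=ray(c,M,(403,151),.03);d=ray(c,M,(325.5,149),.028);print('dish',d,'lip',l,np.arctan2(l[1]-d[1],l[0]-d[0]))
# bicubic ball
s=ray(c,M,(325,151),.04);print('ball',s)
E
```

```text
block yaw 0.1402460876430731 [ 0.49711555 -0.05198487]
feet [0.48433768 0.02201085 0.03      ] [ 0.51248629 -0.14275214  0.03      ] 0.16920938075501368 [ 0.49841198 -0.06037064  0.03      ]
dish [ 0.49767772 -0.05105407  0.028     ] lip [ 0.59622047 -0.04133073  0.03      ] 0.09835292689816162
ball [ 0.49701508 -0.0515844   0.04      ]
```

```bash
python3 -c "
from h import *
delta([.497,-.052,.097],1.711)"
```

```text
t 2.15 pos [ 0.4949 -0.06    0.2596] rot [-3.1409e+00  4.0000e-04  1.6919e+00] F [-0.16 -0.31  0.12] M [-0.03  0.07  0.01] w 0.08576913780982556 q7 -0.06
delta [0.0156 0.0064 0.3252] [-0.0003  0.0002 -0.0091]
```

Emit:
play_rows(
  deltas=[
    [0.008, 0.003, 0.02, 0, 0, -0.005, 0],
    [0.0156, 0.006, 0.06, 0, 0, -0.009, 0],
    [0.0156, 0.006, 0.1, 0, 0, -0.009, 0],
    [0.0156, 0.006, 0.12, 0, 0, -0.009, 0],
    [0.0156, 0.006, 0.13, 0, 0, -0.009, 0],
    [0.0156, 0.006, 0.13, 0, 0, -0.009, 0],
  ],
)

```text
clock: 2.75
position: [0.4972, -0.051, 0.1945]
tool_rot: [-3.141, -0.0, 1.712]
force: [0.5, 0.2, -0.0]
grip_width: 0.0853
finger_force: 0.0
```

```bash
python3 -c "
from h import *
delta([.497,-.052,.097],1.711)"
```

```text
t 2.75 pos [ 0.4972 -0.051   0.1945] rot [-3.1410e+00 -2.0000e-04  1.7123e+00] F [ 0.49  0.15 -0.01] M [-0.    0.01  0.01] w 0.08531076131707915 q7 -0.12
delta [-0.0019 -0.0005  0.195 ] [-0.0003 -0.0001  0.0006]
```

Emit:
play_rows(
  deltas=[
    [-0.002, 0, 0.02, 0, 0, 0, 0],
    [-0.002, 0, 0.06, 0, 0, 0, 0],
    [-0.002, 0, 0.1, 0, 0, 0, 0.1],
    [-0.002, 0, 0.14, 0, 0, 0, 0.2],
    [-0.002, 0, 0.17, 0, 0, 0, 0.3],
    [-0.002, 0, 0.188, 0, 0, 0, 0.4],
    [-0.002, 0, 0.195, 0, 0, 0, 0.5],
    [-0.002, 0, 0.195, 0, 0, 0, 0.55],
    [-0.002, 0, 0.195, 0, 0, 0, 0.58],
    [-0.002, 0, 0.195, 0, 0, 0, 0.61],
  ],
  newtons=40,
)

```text
clock: 3.75
position: [0.4979, -0.0519, 0.0979]
tool_rot: [3.141, 0.0, 1.713]
force: [0.6, -1.1, 0.4]
grip_width: 0.0332
finger_force: 0.0
```

Emit:
play_rows(
  deltas=[
    [0, 0, 0, 0, 0, 0, 0.64],
    [0, 0, 0, 0, 0, 0, 0.67],
    [0, 0, 0, 0, 0, 0, 0.7],
    [0, 0, 0, 0, 0, 0, 0.73],
    [0, 0, 0, 0, 0, 0, 0.76],
    [0, 0, 0, 0, 0, 0, 0.79],
    [0, 0, 0, 0, 0, 0, 0.82],
    [0, 0, 0, 0, 0, 0, 0.86],
    [0, 0, 0, 0, 0, 0, 0.9],
    [0, 0, 0, 0, 0, 0, 1.0],
  ],
)

```text
clock: 4.75
position: [0.4975, -0.0517, 0.0973]
tool_rot: [3.142, -0.0, 1.713]
force: [0.4, -0.1, 0.5]
grip_width: 0.0
finger_force: 0.0
```

```bash
python3 -c "
from h import *
delta([.497,-.052,.097],1.711);print(observe()['finger_force'])"
```

```text
t 4.75 pos [ 0.4975 -0.0517  0.0973] rot [ 3.1416 -0.      1.7128] F [ 0.38 -0.14  0.5 ] M [ 0.04 -0.   -0.01] w 1.4769215926905513e-05 q7 -0.22
delta [-0.0004 -0.0011  0.0006] [ 0.     -0.      0.0008]
0.0
```

```bash
python3 - <<'E'
from h import *
f=grab_frame('scene');g=grab_frame('wrist')
a=cv2.resize(f[130:280,230:430],(533,400),interpolation=cv2.INTER_CUBIC);b=g[60:400,160:480];b=cv2.resize(b,(265,281))
o=np.zeros((400,800,3),np.uint8);o[:,:533]=a;o[:281,535:]=b
cv2.imwrite('pics/s2.png',o[:,:,::-1])
E
```

```text
(no output)
```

View pics/s2.png

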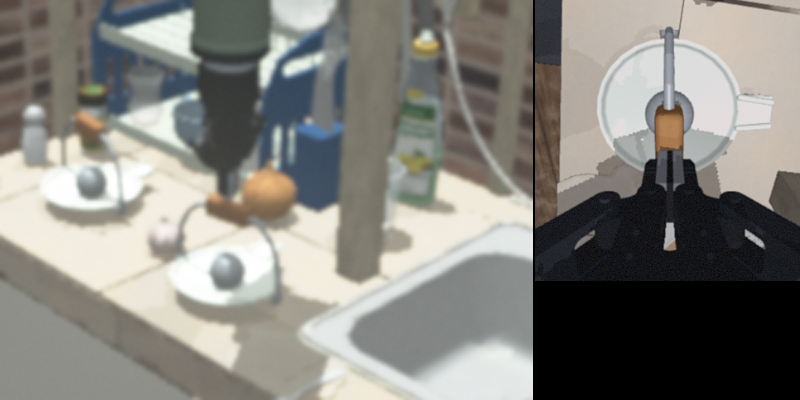

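The left part (scene) shows the shut fingertips at or above the grip block, and dish and ball are undisturbed. The right part (wrist) shows the fingers hiding the near end of the block. The fingers missed the block, so I'll check by projecting the TCP and the block.

```bash
cat >> h.py <<'E'
def proj(c,M,p):
    f=200/np.tan(np.radians(c['fovy']/2));q=M.T@(np.array(p)-c['xyz']);return (q[:2]/q[2]*f+[c['cx'],c['cy']]).round(1)
E
python3 - <<'E'
from h import *
p=observe()['position']
for n in('scene','wrist','top'):
    c,M=cal(n);print(n,'tcp',proj(c,M,p),'grip',proj(c,M,[.497,-.052,.116]),'center base',proj(c,M,[.497,-.052,0]),'ball',proj(c,M,[.497,-.052,.033]),'blocktop ends',[proj(c,M,[.497-s*.0045,-.052+s*.032,.129]) for s in(1,-1)])
c,M=cal('scene');f=grab_frame('scene')
for b in((300,195,330,220),(255,170,272,190)):print([(a,r[0]) for a,r in rects(wood(f,b),10)])
g=grab_frame('wrist')
for a,r in rects(wood(g,(280,120,380,300)),50):print(a,r)
cv2.imwrite('pics/x.png',cv2.resize(g[140:300,240:400],(600,600),interpolation=cv2.INTER_CUBIC)[:,:,::-1])
E
```

```text
scene tcp [315.  213.7] grip [315.  208.7] center base [314.4 239.3] ball [314.6 230.8] blocktop ends [array([307.4, 202.3]), array([323., 208.])]
wrist tcp [322.2 228.4] grip [321.2 242.4] center base [321.7 184.5] ball [321.6 195.9] blocktop ends [array([321.1, 193.6]), array([321.1, 307.1])]
top tcp [319.4 217.1] grip [319.5 216.9] center base [319.2 219.3] ball [319.3 218.6] blocktop ends [array([309.2, 218.1]), array([329.9, 215.1])]
[]
[]
1566.5 ((321.5, 219.0), (64.0, 33.0), 90.0)
```

View pics/x.png

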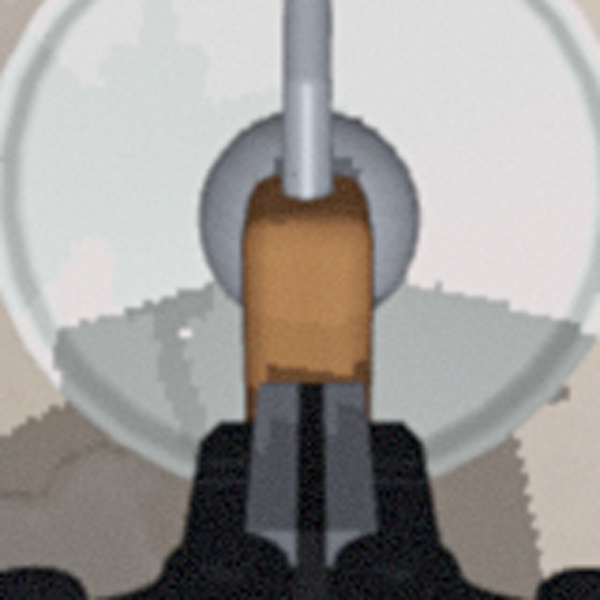

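The fingertips sit at wrist pixel (323,242), where the TCP should project to (322,228). They look as if they stand on the block's top or pass into it. I'll raise the arm with the fingers shut and compare where the tips show clear of the block.

Emit:
play_rows(
  deltas=[
    [0, 0, -0.01, 0, 0, 0, 1],
    [0, 0, -0.03, 0, 0, 0, 1],
    [0, 0, -0.06, 0, 0, 0, 1],
    [0, 0, -0.09, 0, 0, 0, 1],
    [0, 0, -0.11, 0, 0, 0, 1],
    [0, 0, -0.12, 0, 0, 0, 1],
    [0, 0, -0.12, 0, 0, 0, 1],
  ],
)

```text
clock: 5.65
position: [0.4978, -0.0519, 0.1579]
tool_rot: [3.141, 0.0, 1.713]
force: [-0.7, -0.7, -0.5]
grip_width: 0.0001
finger_force: 0.0
```

```bash
python3 - <<'E'
from h import *
delta([.497,-.052,.097],1.711)
p=observe()['position']
c,M=cal('wrist');g=grab_frame('wrist');f=grab_frame('scene')
print('tcp wrist',proj(c,M,p),'front face',proj(c,M,p+[0,.011,0]),'19 back',proj(c,M,p+[0,.011,.019]))
cs,Ms=cal('scene');print('tcp scene',proj(cs,Ms,p),'block',proj(cs,Ms,[.497,-.052,.116]))
o=np.zeros((500,800,3),np.uint8)
o[:,:400]=cv2.resize(g[130:330,240:400],(400,500),interpolation=cv2.INTER_CUBIC)
o[:,400:]=cv2.resize(f[155:255,275:355],(400,500),interpolation=cv2.INTER_CUBIC)
cv2.imwrite('pics/y.png',o[:,:,::-1])
E
```

```text
t 5.65 pos [ 0.4978 -0.0519  0.1579] rot [3.1407e+00 3.0000e-04 1.7126e+00] F [-0.73 -0.69 -0.5 ] M [-0.03 -0.07 -0.  ] w 0.00010257078403927926 q7 -0.15
delta [-0.     -0.0017  0.1218] [0.0004 0.0002 0.0007]
tcp wrist [322.2 228.4] front face [324.8 211.5] 19 back [325.1 224.1]
tcp scene [315.4 197. ] block [315.  208.7]
```

View pics/y.png

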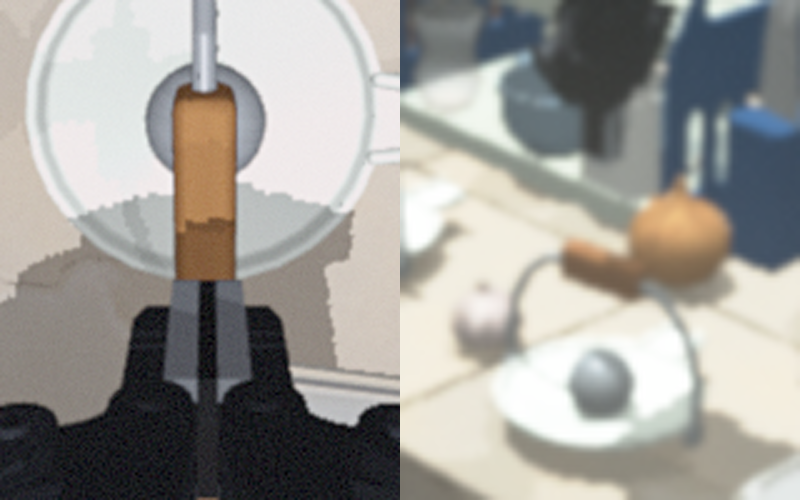

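Clear of the block the tips still show at wrist (323,242), and in the scene at (315,187) against a projected TCP of (315,197). Both views put the real fingertips about 39 mm behind the reported TCP. The fingers therefore closed just above the block. Block and fingers are aligned laterally. I'll open and go down to a reported z of about 0.062.

Emit:
play_rows(
  deltas=[
    [0, 0, 0, 0, 0, 0, 0.5],
    [0, 0, 0, 0, 0, 0, 0],
    [0, 0, 0, 0, 0, 0, 0],
    [0, -0.001, 0.02, 0, 0, 0, 0],
    [0, -0.001, 0.05, 0, 0, 0, 0],
    [0, -0.001, 0.08, 0, 0, 0, 0],
    [0, -0.001, 0.11, 0, 0, 0, 0],
    [0, -0.001, 0.125, 0, 0, 0, 0],
    [0, -0.001, 0.14, 0, 0, 0, 0],
    [0, -0.001, 0.15, 0, 0, 0, 0],
  ],
)

```text
clock: 6.75
position: [0.497, -0.0518, 0.0818]
tool_rot: [-3.141, -0.0, 1.713]
force: [-0.8, -0.3, 0.2]
grip_width: 0.0854
finger_force: 0.0
```

Emit:
play_rows(
  deltas=[
    [0, 0, 0.01, 0, 0, 0, 0.1],
    [0, 0, 0.02, 0, 0, 0, 0.2],
    [0, 0, 0.03, 0, 0, 0, 0.3],
    [0, 0, 0.038, 0, 0, 0, 0.4],
    [0, 0, 0.042, 0, 0, 0, 0.5],
    [0, 0, 0.042, 0, 0, 0, 0.55],
    [0, 0, 0.042, 0, 0, 0, 0.58],
    [0, 0, 0.042, 0, 0, 0, 0.61],
  ],
)

```text
clock: 7.55
position: [0.4971, -0.0519, 0.0615]
tool_rot: [3.141, 0.0, 1.713]
force: [0.3, -0.5, 0.2]
grip_width: 0.0333
finger_force: 0.0
```

Emit:
play_rows(
  deltas=[
    [0, 0, 0, 0, 0, 0, 0.64],
    [0, 0, 0, 0, 0, 0, 0.67],
    [0, 0, 0, 0, 0, 0, 0.7],
    [0, 0, 0, 0, 0, 0, 0.73],
    [0, 0, 0, 0, 0, 0, 0.76],
    [0, 0, 0, 0, 0, 0, 0.79],
    [0, 0, 0, 0, 0, 0, 0.82],
    [0, 0, 0, 0, 0, 0, 0.86],
    [0, 0, 0, 0, 0, 0, 0.9],
    [0, 0, 0, 0, 0, 0, 1.0],
  ],
)

```text
clock: 8.55
position: [0.4972, -0.0518, 0.0614]
tool_rot: [3.141, 0.0, 1.713]
force: [-0.2, 0.2, 5.5]
grip_width: 0.0176
finger_force: 39.8
```

Emit:
play_rows(
  deltas=[
    [0, 0, -0.001, 0, 0, 0, 1],
    [0, 0, -0.003, 0, 0, 0, 1],
    [0, 0, -0.006, 0, 0, 0, 1],
    [0, 0, -0.01, 0, 0, 0, 1],
    [0, 0, -0.014, 0, 0, 0, 1],
    [0, 0, -0.017, 0, 0, 0, 1],
    [0, 0, -0.019, 0, 0, 0, 1],
    [0, 0, -0.02, 0, 0, 0, 1],
    [0, 0, -0.02, 0, 0, 0, 1],
    [0, 0, -0.02, 0, 0, 0, 1],
  ],
)

```text
clock: 9.55
position: [0.497, -0.0519, 0.0712]
tool_rot: [-3.142, -0.0, 1.713]
force: [0.9, -0.3, -6.4]
grip_width: 0.0175
finger_force: 39.2
```

Emit:
play_rows(
  deltas=[
    [0, 0, 0, 0, 0, 0, 1],
    [0, 0, 0, 0, 0, 0, 1],
    [0, 0, 0, 0, 0, 0, 1],
  ],
)

```text
clock: 9.85
position: [0.497, -0.0518, 0.0713]
tool_rot: [-3.142, -0.0, 1.713]
force: [0.8, -0.7, -7.1]
grip_width: 0.0174
finger_force: 39.2
```

```bash
python3 - <<'E'
from h import *
delta([.497,-.052,.097],1.711)
c,M=cal('wrist');g=grab_frame('wrist');f=grab_frame('scene')
print(observe()['force'],observe()['moment'])
o=np.zeros((500,800,3),np.uint8)
o[:,:400]=cv2.resize(g[60:360,200:440],(400,500),interpolation=cv2.INTER_CUBIC)
o[:,400:]=cv2.resize(f[155:255,275:355],(400,500),interpolation=cv2.INTER_CUBIC)
cv2.imwrite('pics/z.png',o[:,:,::-1])
E
```

```text
t 9.85 pos [ 0.497  -0.0518  0.0713] rot [-3.1415 -0.      1.7127] F [ 0.84 -0.7  -7.11] M [ 0.05 -0.03 -0.03] w 0.017400827160214575 q7 -0.25
delta [-0.0003 -0.0001 -0.0515] [-0.     -0.      0.0008]
[-0.08036782 -1.01528601 -6.88122022] [-0.00013209  0.01551692 -0.00935073]
```

View pics/z.png

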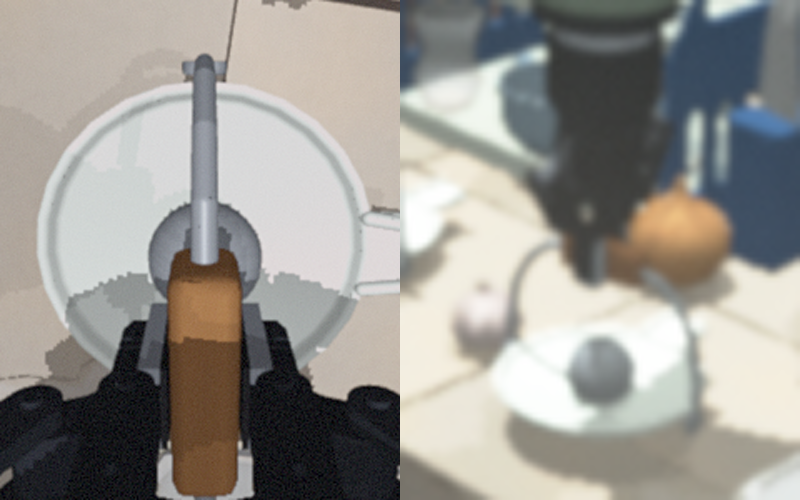

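The wrist view shows the grip pinched between the pads with the ball in the middle, and the scene shows the dish level just off the worktop. The load is about 7 N (0.7 kg), so dish_2 holds the solid ball. Next I lift it straight up.

Emit:
play_rows(
  deltas=[
    [0, 0, -0.001, 0, 0, 0, 1],
    [0, 0, -0.004, 0, 0, 0, 1],
    [0, 0, -0.01, 0, 0, 0, 1],
    [0, 0, -0.018, 0, 0, 0, 1],
    [0, 0, -0.028, 0, 0, 0, 1],
    [0, 0, -0.038, 0, 0, 0, 1],
    [0, 0, -0.048, 0, 0, 0, 1],
    [0, 0, -0.058, 0, 0, 0, 1],
    [0, 0, -0.068, 0, 0, 0, 1],
    [0, 0, -0.078, 0, 0, 0, 1],
  ],
  newtons=60,
)

```text
clock: 10.95
position: [0.497, -0.0518, 0.1107]
tool_rot: [3.142, -0.0, 1.713]
force: [-0.3, -0.1, -6.2]
grip_width: 0.0165
finger_force: 63.6
```

Emit:
play_rows(
  deltas=[
    [0, 0, -0.01, 0, 0, 0, 1],
    [0, 0, -0.02, 0, 0, 0, 1],
    [0, 0, -0.03, 0, 0, 0, 1],
    [0, 0, -0.04, 0, 0, 0, 1],
    [0, 0, -0.05, 0, 0, 0, 1],
    [0, 0, -0.06, 0, 0, 0, 1],
    [0, 0, -0.07, 0, 0, 0, 1],
    [0, 0, -0.08, 0, 0, 0, 1],
    [0, 0, -0.09, 0, 0, 0, 1],
    [0, 0, -0.098, 0, 0, 0, 1],
  ],
)

```text
clock: 11.95
position: [0.4971, -0.0518, 0.1598]
tool_rot: [3.141, 0.0, 1.713]
force: [0.4, 0.2, -7.5]
grip_width: 0.0171
finger_force: 63.6
```

Emit:
play_rows(
  deltas=[
    [0, 0, -0.005, 0, 0, 0, 1],
    [0, 0, -0.008, 0, 0, 0, 1],
    [0, 0, -0.009, 0, 0, 0, 1],
    [0, 0, -0.009, 0, 0, 0, 1],
    [0, 0, -0.009, 0, 0, 0, 1],
    [0, 0, -0.009, 0, 0, 0, 1],
    [0, 0, -0.009, 0, 0, 0, 1],
  ],
)

```text
clock: 12.65
position: [0.497, -0.0518, 0.1637]
tool_rot: [-3.141, -0.0, 1.713]
force: [-0.3, 0.8, -7.2]
grip_width: 0.0172
finger_force: 63.6
```

```bash
python3 - <<'E'
from h import *
s=observe();delta([s['position'][0],s['position'][1],s['position'][2]],0.0)
z=.10
c,M=cal('wrist');g=grab_frame('wrist')
h=cv2.cvtColor(g,cv2.COLOR_RGB2HSV)
np.save('w_up.npy',g)
p=[.497,-.052]
print('ball exp',proj(c,M,p+[z+.033]),'lip exp', [proj(c,M,[.497+.098*np.cos(a),-.052+.098*np.sin(a),z+.03]) for a in(.1,.14,.18)])
cv2.imwrite('pics/up.png',g[:,:,::-1])
E
```

```text
t 12.65 pos [ 0.497  -0.0518  0.1637] rot [-3.1414e+00 -1.0000e-04  1.7127e+00] F [-0.27  0.82 -7.18] M [ 0.07 -0.01 -0.03] w 0.017218254497591463 q7 -0.15
delta [0. 0. 0.] [-1.000e-04  0.000e+00  8.178e-01]
ball exp [322.2 210.8] lip exp [array([460.3, 214.7]), array([461.2, 209.5]), array([461.8, 204.3])]
```

View pics/up.png

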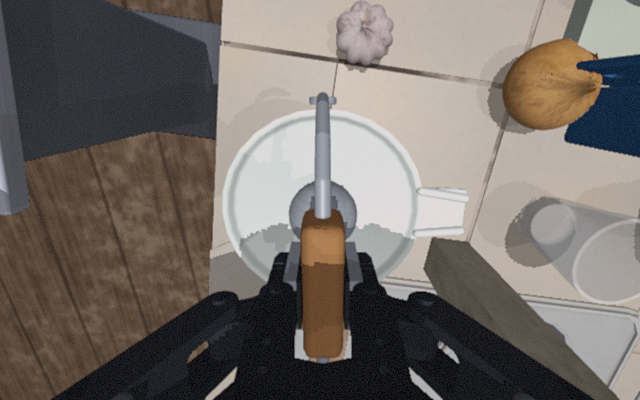

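The wrist view shows the dish level, the ball centred under the handle at (322,212), and the lip at (466,212) still pointing away. Next is the clockwise turn of the tool from yaw 1.713 to 0 (0.818 units).

Emit:
play_rows(
  deltas=[
    [0, 0, 0, 0, 0, 0.003, 1],
    [0, 0, 0, 0, 0, 0.01, 1],
    [0, 0, 0, 0, 0, 0.02, 1],
    [0, 0, 0, 0, 0, 0.035, 1],
    [0, 0, 0, 0, 0, 0.055, 1],
    [0, 0, 0, 0, 0, 0.08, 1],
    [0, 0, 0, 0, 0, 0.105, 1],
    [0, 0, 0, 0, 0, 0.13, 1],
    [0, 0, 0, 0, 0, 0.155, 1],
    [0, 0, 0, 0, 0, 0.18, 1],
  ],
)

```text
clock: 13.7
position: [0.497, -0.0518, 0.1638]
tool_rot: [3.142, -0.0, 1.332]
force: [-0.5, -0.7, -6.1]
grip_width: 0.0168
finger_force: 63.6
```

Emit:
play_rows(
  deltas=[
    [0, 0, 0, 0, 0, 0.028, 1],
    [0, 0, 0, 0, 0, 0.056, 1],
    [0, 0, 0, 0, 0, 0.084, 1],
    [0, 0, 0, 0, 0, 0.112, 1],
    [0, 0, 0, 0, 0, 0.14, 1],
    [0, 0, 0, 0, 0, 0.168, 1],
    [0, 0, 0, 0, 0, 0.196, 1],
    [0, 0, 0, 0, 0, 0.224, 1],
    [0, 0, 0, 0, 0, 0.252, 1],
    [0, 0, 0, 0, 0, 0.28, 1],
  ],
)

```text
clock: 14.7
position: [0.4971, -0.0517, 0.1638]
tool_rot: [3.142, -0.0, 0.745]
force: [-0.6, 1.1, -7.2]
grip_width: 0.017
finger_force: 63.6
```

Emit:
play_rows(
  deltas=[
    [0, 0, 0, 0, 0, 0.028, 1],
    [0, 0, 0, 0, 0, 0.056, 1],
    [0, 0, 0, 0, 0, 0.084, 1],
    [0, 0, 0, 0, 0, 0.112, 1],
    [0, 0, 0, 0, 0, 0.14, 1],
    [0, 0, 0, 0, 0, 0.168, 1],
    [0, 0, 0, 0, 0, 0.196, 1],
    [0, 0, 0, 0, 0, 0.224, 1],
    [0, 0, 0, 0, 0, 0.252, 1],
    [0, 0, 0, 0, 0, 0.276, 1],
  ],
)

```text
clock: 15.7
position: [0.4971, -0.0517, 0.1638]
tool_rot: [-3.142, -0.0, 0.167]
force: [0.3, 1.0, -6.5]
grip_width: 0.017
finger_force: 63.6
```

Emit:
play_rows(
  deltas=[
    [0, 0, 0, 0, 0, 0.022, 1],
    [0, 0, 0, 0, 0, 0.04, 1],
    [0, 0, 0, 0, 0, 0.055, 1],
    [0, 0, 0, 0, 0, 0.067, 1],
    [0, 0, 0, 0, 0, 0.075, 1],
    [0, 0, 0, 0, 0, 0.08, 1],
    [0, 0, 0, 0, 0, 0.082, 1],
    [0, 0, 0, 0, 0, 0.082, 1],
    [0, 0, 0, 0, 0, 0.082, 1],
    [0, 0, 0, 0, 0, 0.082, 1],
  ],
)

```text
clock: 16.7
position: [0.497, -0.0519, 0.1638]
tool_rot: [-3.142, 0.0, -0.0]
force: [-0.2, -0.0, -6.5]
grip_width: 0.0171
finger_force: 63.6
```

```bash
python3 - <<'E'
from h import *
s=observe();delta(s['position'],0.0)
c,M=cal('wrist');g=grab_frame('wrist');f=grab_frame('scene');t=grab_frame('top')
print('lip exp',[proj(c,M,[.497+.098*np.cos(a),-.052+.098*np.sin(a),.13]) for a in(-1.55,-1.571,-1.59)])
o=np.zeros((560,800,3),np.uint8)
o[:360,:400]=cv2.resize(g[60:330,200:500],(400,360));o[:360,400:]=cv2.resize(f[150:258,250:370],(400,360),interpolation=cv2.INTER_CUBIC)
o[360:,:]=cv2.resize(t[165:250,160:500],(800,200))
cv2.imwrite('pics/end.png',o[:,:,::-1])
E
```

```text
t 16.7 pos [ 0.497  -0.0519  0.1638] rot [-3.1415e+00  0.0000e+00 -4.0000e-04] F [-0.19 -0.03 -6.5 ] M [ 0.03 -0.05  0.06] w 0.01705137623821149 q7 -1.67
delta [0. 0. 0.] [-0.      0.     -0.0002]
lip exp [array([462.4, 206.3]), array([462., 209.]), array([461.7, 211.5])]
```

View pics/end.png

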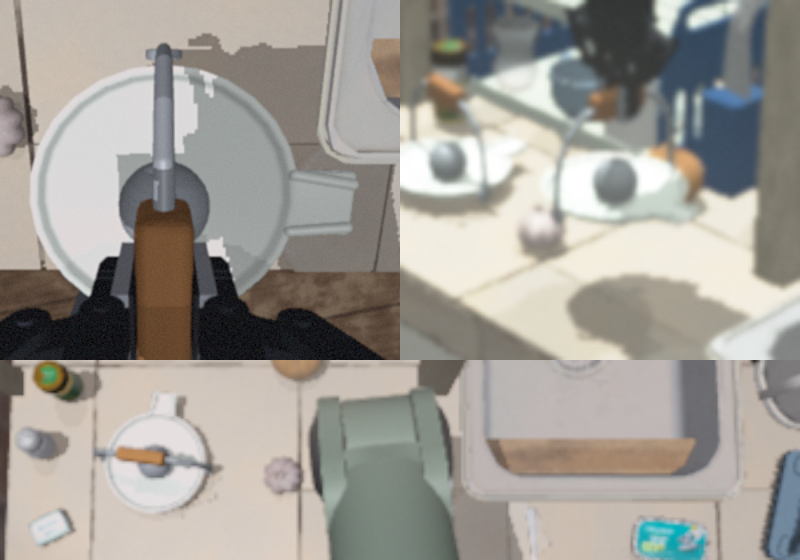

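The wrist panel shows the lip at about (466,212) full-frame, pointing right to within about 1°, with the ball centred and the dish level. The other panels show dish_1, its ball and the bystanders undisturbed. I'm handing in.

```bash
python3 -c "
from workcell import *
print(abs(observe()['qd']).max()); print(job_done())"
```

```text
0.0021129643919086953
the job is handed in; nothing more can be done
None
```

I've handed the job in: dish_2 held the solid ball (about 0.7 kg lifted), and it is held level and still about 10 cm up, ball centred, lip pointing right to within about 1°; dish_1 and the other visible items stand undisturbed.

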